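Bring the trolley wheel's valve to the top

ROBOT

A 6-joint arm with a two-finger parallel gripper is mounted at the origin on the work surface. World frame = base frame: x ahead of the robot, y to its left, z up, the work surface at z = 0. Lengths are in m, angles in degrees, forces in N, time in s.
With the tool pointing down it reaches from about 0.3 to 0.875 m from the base axis. Payload 4.2 kg.
Tool frame: the origin (TCP) lies midway between the tips of the shut fingers; the grasp point (between the pads) lies 19 mm behind it (robot.grip_depth is the z of the grasp point in the tool frame, in m); z points along the fingers, y is the line along which they close (so a half turn about z gives the same grasp; the last joint's range is limited). The gripper opens to 85 mm and grips with 20 to 120 N. Pads are 22 mm wide; open, the fingers measure 114 mm over their backs; the gripper's body (76 mm by 85 mm) begins 54 mm behind the grasp point. The pads swing forward as they close: fully open they stand 13 mm farther back than shut.
Start: joints at [-74.828, 18.312, 89.639, -0, 72.044, -1.146], TCP at [0.162, -0.552, 0.231] pointing down, gripper open.
Joint ranges: [-177.97, 177.97], [-48.28, 115.42], [12.27, 149.76], [-77.06, 257.06], [2.81, 150.46], [-146.56, 146.56]. Speed limits (degrees/s): [147.25, 147.25, 180, 180, 180, 180].

INTERFACE

Orientations are given as [roll, pitch, yaw] about the fixed x, y, z axes, in that order (R = Rz(yaw) Ry(pitch) Rx(roll)).
In Python, from station import robot gives the robot as it stands.
- The arm moves only by the tool carry_out, never from a script. Its argument "increments" is a list of rows, each a list of 7 numbers: the turn, a rotation vector about the world's x, y, z as a fraction of full scale, then the shift along the world's x, y, z as a fraction of full scale, then the closure, from 0 (fully open) to 1 (shut). A call has 1 to 20 rows; each row is the pose to reach, as a shift and turn from the pose commanded when the call began; what a row does not reach only later rows make up. Full scale, the value 1, is 10 cm for a shift and 30 degrees for a turn. A row lasts 1/10 s, in which the tool goes at most 50 mm and 8.59 degrees, less where a joint would pass 70% of its speed; a pose out of reach is approached as far as the arm can. A call with a number of a shift or a turn outside -1 to 1 is refused whole. A call with a gripper value outside its range is refused whole. The fingers move at their own pace and stop on an object; the grip force is fixed at half the most. Time passes only in rows, so rows that repeat a pose let the fingers close. It gives the time, the measured TCP pose, the force, the opening and the grip force at its end, in the units of the state.
- robot.get_obs(): the state, without advancing time (a new reading comes with each control period).
- robot.read_camera(name): name is "scene" or "top" or "wrist"; returns a dict with "frame" (400x640x3 uint8, red, green, blue), "camera_matrix" (3x3 intrinsics, pixels), "origin" and "rotation" of the camera in the world; the wrist camera has in their place "mount" (4x4, takes a point from camera to tool coordinates, whose origin is the TCP and whose axes are the flange's). Camera axes: x right, y down, z forward; pixel columns grow to the right and rows downward; lengths in m; the calibration is good to about 2 mm. A picture is of the moment at which its call begins: read the wrist's pose just before it. There is no depth.
- robot.hand_in(): hands the job in; it is judged then, once.
The state is a dict: "t": time; "qpos": joint angles; "qd": joint speeds; "joint_efforts": joint torques, N m; "ee_pos": TCP position; "tool_rot": TCP orientation; "wrist_force": force on the tool from outside, world axes, zero at the start; "ft_torque": the same for the moment, N m; "finger_gap": opening from 0.0 (shut) to 1.0 (fully open); "grasp_force": force on a finger pad.
Only numpy, scipy, OpenCV 4.12 (cv2) and the standard library are available. Lean on these libraries where they do the work, as an engineer would, in place of code of your own. Each camera call takes 0.05 s, during which the arm holds its last target. There are 200 camera calls.

TASK

The gas-cylinder trolley's wheel sits on the black service stand and its valve has to be on top before the tyre can be pumped up. With your fingertips, gently push the yellow spokes above the clear guard, one after another, until the red-capped valve stem points straight up at the red pointer, then leave the wheel at rest and take your hand away. Push only on the spokes, do not grip them, keep off the tyre and the valve stem, and leave the things lying about where they are.

Things in the scene. Friction and masses are not known exactly. Their poses are not given: they have to be found in the camera images.
- stand: fixed black service stand, base 320 x 360 x 12 mm. Origin on the table under the hub, z up, x away from the wheel's front (roughly away from the robot), y left. The wheel leans back 50 degrees from upright: its axle through hub runs along (-0.643, 0, 0.766) of this frame, out of the wheel's front ('front normal', towards robot and up); 'up the slope' of the wheel is (0.766, 0, 0.643).
- guard_edge (a point): middle of the top edge of the fixed clear plastic guard (360 mm wide, 4 mm thick, blue bolts), parallel to the wheel. It lies 40 to 44 mm in front of the hub's centre along the front normal and covers the wheel from the bottom to this edge, 25 mm up the slope past the hub; only the part above can be reached. Behind the wheel above the hub 60 mm are free.
- hub (a point): the hub's centre on the axle, in the mid-plane of the tyre, 165 mm above the table. It does not move with the wheel.
- top_mark (a point): point, fixed to the stand, where the tip of the valve stem must come: 145 mm up the slope from the hub and 26 mm out along the front normal. The red pointer ends 10 mm farther up the slope, in the tyre's mid-plane.
- stem_tip (a point): outer end of the valve stem's red cap; it turns with the wheel, 145 mm from the axle, 26 mm out along the front normal.
- stem: bent brass valve stem with a red cap 16 mm thick, part of the wheel: it leaves the rim 103 mm from the axle and runs outward over the front of the tyre, 26 mm from the mid-plane, to 145 mm. Origin at the hub, z = front normal, x points along the stem.
- spokes: the wheel's five yellow spokes, round bars 14 mm thick, part of the wheel, straight from the hub (radius 26 mm) to 88 mm from the axle, centre lines 20 mm in front of the tyre's mid-plane. Origin at the hub, z = front normal, x along the valve stem; spokes at 36, 108, 180, 252 and 324 degrees about z from x (stem midway between two). Gaps are open right through, up to the rim at 96 mm.
- tyre: the black rubber tyre, part of the wheel, 290 mm across outside, from 107 to 145 mm from the axle, 38 mm thick; just inside it is the 14 mm thick aluminium rim.
- wheel (a joint): angle of the wheel, 0 (or any whole number of turns, 6.283) with the valve stem straight up; positive values carry the stem from the top towards the stand's +y (left, counterclockwise as seen from the robot). It turns freely both ways without stops, with friction of 0.15 N m, and stays where it is left; the whole wheel weighs about 1 kg. At the start the stem is in the lower part of the wheel (2.3 to 3.98).
- spanner: loose steel spanner, 160 mm long, lying beside the stand on its right. Origin near its middle.
- gauge: loose round black tyre-pressure gauge, 52 mm across, 24 mm high, with a brass nozzle, beside the stand on its left. Origin at the middle of its underside.
- fitting: loose blue plastic hose fitting, 24 mm across, 30 mm high, beside the stand on its left, farther back. Origin at the middle of its underside.
- beaker: loose glass beaker, 84 mm across, 110 mm high, on the left of the bench. Origin at the middle of its underside.
- meter: loose yellow multimeter, 160 x 85 x 35 mm, lying on the left of the bench. Origin at the middle of its underside.
- washbottle: loose white wash bottle, 72 mm across, 170 mm high, on the right of the bench. Origin at the middle of its underside.
- jar: loose amber jar with a black cap, 64 mm across, 75 mm high, on the right of the bench. Origin at the middle of its underside.

How it is judged (in metres and radians):
On the way:
1. a spoke is pushed with the fingers (contact force between the fingers and spokes above 0.5 N), for 0.05 s.
At the end, for the whole second after the job is handed in: the tip of the valve stem within 16 mm of its place at the top (about 6 degrees), the wheel at rest, and none of the loose things moved by 25 mm or more (distance between stem_tip and top_mark below 0.016 m and angular speed of spokes below 0.05 rad/s and distance of each of spanner, gauge, fitting, beaker, meter, washbottle, jar from where it was at the start of the episode below 0.025 m); the robot touches nothing.
It fails at once if the tyre is pushed (over 2 N) (contact force between any of the fingers, the arm and tyre above 2 N).
It fails at once if the valve stem is pushed (over 2 N) (contact force between any of the fingers, the arm and stem above 2 N).
It fails at once if the spokes are gripped or pushed roughly (over 45 N) (contact force between the fingers and spokes above 45 N).
It fails at once if a loose thing is moved by 25 mm or more, or lifted (distance of any of spanner, gauge, fitting, beaker, meter, washbottle, jar from where it was at the start of the episode above 0.025 m).
It also fails if it takes over 51 s, if anything falls off the work surface, if the arm or the gripper's body presses on something with over 40 N, if the wrist force passes 120 N, or if a joint passes its speed limit or range.

## Working session

There is one attempt and no reset: what is moved stays moved. The work goes in short steps, Python scripts to look and compute and a tool call to move; the robot and the scene stay as the last step left them, time stands still between calls to the robot, and variables do not carry over. Pictures are saved under pics/ and viewed, at most 10 in all, crops included, and the job is handed in when it is done.

Besides the shell and the picture viewer there is one more tool, called after "Request:" in YAML: its name, and indented under it one key for each argument. carry_out: Moves the arm, as the interface text tells. Its arguments: {"type":"object","properties":{"increments":{"type":"array"}},"required":["increments"]}

```bash
mkdir -p pics; cat > h.py <<'E'
import numpy as np,cv2
from station import robot
def snap(c,f):
    d=robot.read_camera(c); cv2.imwrite('pics/'+f,d['frame'][:,:,::-1]); return d
E
python3 - <<'E'
from h import *
for c in ('scene','top'):
    d=snap(c,c+'0.png'); print(c,d['camera_matrix'],d['origin'],d['rotation'])
print(robot.get_obs())
E
```

```text
scene [[444.59493255   0.         319.29427214]
 [  0.         444.59493255 202.58564336]
 [  0.           0.           1.        ]] [ 1.17109664 -0.32078322  1.25528201] [-1.46397887e+02 -1.18891959e-01  6.32870389e+01]
top [[498.87028393   0.         313.72638202]
 [  0.         498.87028393 197.8026959 ]
 [  0.           0.           1.        ]] [ 1.92403823e-01 -2.05799633e-04  1.91109830e+00] [-1.68774905e+02 -1.18587825e-01 -9.00280870e+01]
{'t': 0.1, 'qpos': array([-7.48278858e+01,  1.83455765e+01,  8.97017099e+01, -5.69035169e-04,
        7.20418425e+01, -1.14564765e+00]), 'qd': array([ 0.0624089 , -0.1056143 , -0.07034985, -0.00170991,  0.00322305,
       -0.01715736]), 'joint_efforts': array([ 5.22258979e-04, -4.16408730e+01, -2.34704894e+01, -4.77326159e-05,
        4.90044040e-03,  8.94760490e-06]), 'ee_pos': array([ 0.16144089, -0.55141755,  0.23057485]), 'tool_rot': array([-1.79910878e+02, -1.24110922e-03,  1.63179367e+01]), 'wrist_force': array([0.21050147, 0.4804547 , 0.44070404]), 'ft_torque': array([ 0.04181828,  0.01857393, -0.02117562]), 'grasp_force': 0.0, 'finger_gap': 0.9969892578243569}
```

View pics/scene0.png

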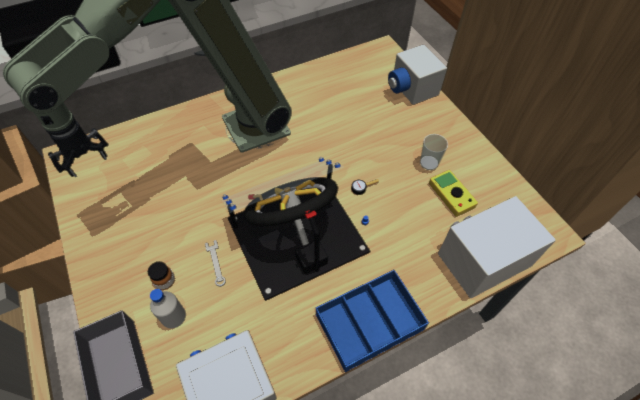

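View pics/top0.png

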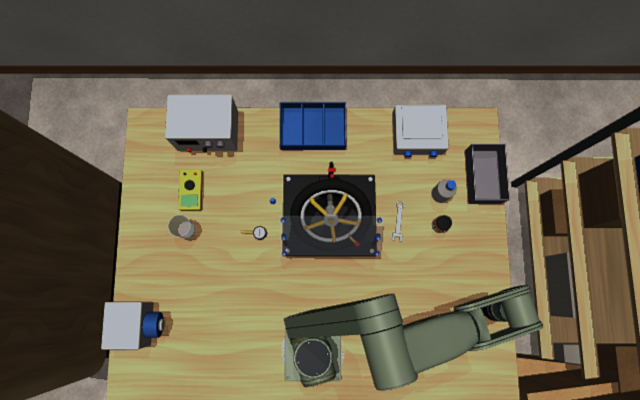

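The top view shows the stand around pixel (330,215), the red pointer near (331,170) and the red cap near (355,242). I'll enlarge that area.

```bash
python3 - <<'E'
import cv2
i=cv2.imread('pics/top0.png')[155:265,265:400]
cv2.imwrite('pics/top0c.png',cv2.resize(i,None,fx=5.4,fy=5.4,interpolation=cv2.INTER_CUBIC))
E
```

```text
(no output)
```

View pics/top0c.png

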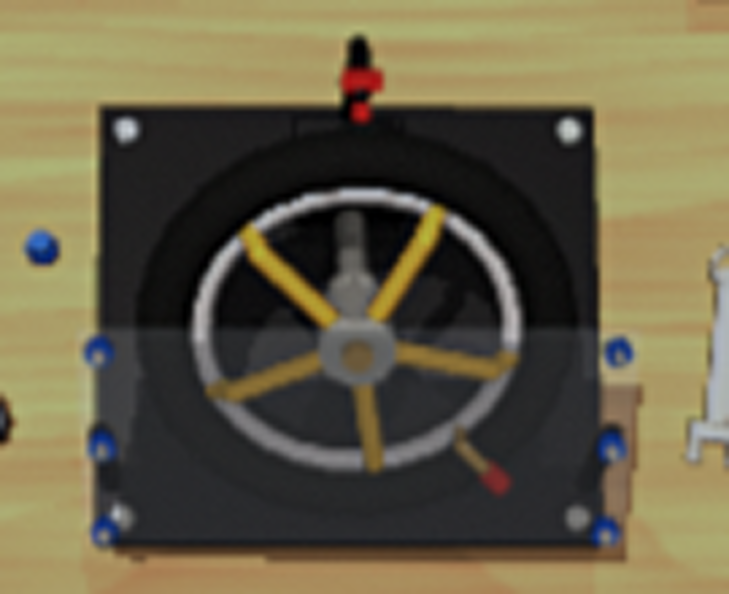

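```bash
cat >> h.py <<'E'
from scipy.spatial.transform import Rotation as R
from scipy.optimize import least_squares
n0=np.array([-.643,0,.766]);u0=np.array([.766,0,.643]);y0=np.array([0,1,0.])
def W(p,up,left,out):  # p=x,y,yaw ; wheel-plane coords -> world
    l=np.array([0,0,.165])+up*u0+left*y0+out*n0
    return R.from_euler('z',p[2]).apply(l)+[p[0],p[1],0]
def pol(p,r,a,out): return W(p,r*np.cos(a),r*np.sin(a),out)
def proj(d,P):
    q=R.from_euler('xyz',d['rotation'],degrees=True).as_matrix().T@(P-d['origin']); q=d['camera_matrix']@q; return q[:2]/q[2]
E
python3 - <<'E'
from h import *
d=robot.read_camera('top')
px=lambda x,y:np.array([265+x/5.4,155+y/5.4])
s=[((250,232)),((215,390)),((375,465)),((512,360)),((437,210))]
def res(q):
    p=q[:3];a=q[3];r=[]
    r.append(proj(d,W(p,.155,0,0))-px(360,118))
    r.append(proj(d,pol(p,.141,a,.026))-px(497,481))
    off=np.deg2rad(36+72*np.arange(5))
    for x in s:
        e=[proj(d,pol(p,.089,a+o,.020))-px(*x) for o in off]
        r.append(min(e,key=lambda v:v@v))
    for y,X in((.18,97),(-.18,601)): r.append((proj(d,W(p,.025,y,.042))-px(X,328))*[1,1])
    return np.concatenate(r)
best=min((least_squares(res,[.49,-.03,0,a]) for a in np.arange(2.4,4.2,.2)),key=lambda o:o.cost)
print(best.x,np.rad2deg(best.x[2:])); print(res(best.x).round(1).reshape(-1,2))
p=best.x[:3]
print('hub',W(p,0,0,0),'edge',W(p,.025,0,.042),'n',W(p,0,0,1)-W(p,0,0,0))
E
```

```text
[ 4.78111083e-01 -6.36528929e-02 -2.68895506e-03  3.89191004e+00] [-1.54065776e-01  2.22990020e+02]
[[-0.2 -1.5]
 [-0.1 -1. ]
 [ 2.2  3.3]
 [ 3.  -0.6]
 [-1.2 -2.5]
 [-4.4  0.1]
 [-2.2  4.3]
 [-4.1 -1.3]
 [ 7.  -1. ]]
hub [ 0.47811108 -0.06365289  0.165     ] edge [ 0.47025511 -0.06363177  0.213247  ] n [-0.64299768  0.001729    0.766     ]
```

```bash
python3 - <<'E'
from h import *
d=robot.read_camera('top')
px=lambda x,y:np.array([265+x/5.4,155+y/5.4])
s=[((250,232)),((215,390)),((375,465)),((512,360)),((437,210))]
def res(q):
    p=q[:3];a=q[3];r=[]
    r.append(proj(d,W(p,.155,0,0))-px(360,118))
    r.append(proj(d,pol(p,.141,a,.026))-px(497,481))
    off=np.deg2rad(36+72*np.arange(5))
    for x in s:
        e=[proj(d,pol(p,q[4],a+o,.020))-px(*x) for o in off]
        r.append(min(e,key=lambda v:v@v))
    for y,X in((.18,97),(-.18,601)): r.append((proj(d,W(p,.025,y,.042))-px(X,328))*[0,1])
    return np.concatenate(r)
best=min((least_squares(res,[.49,-.03,0,a,.095]) for a in np.arange(2.4,4.2,.2)),key=lambda o:o.cost)
print(best.x,np.rad2deg(best.x[2:])); print(res(best.x).round(1).reshape(-1,2))
p=best.x[:3]
print('hub',W(p,0,0,0),'n',W(p,0,0,1)-W(p,0,0,0))
E
```

```text
[ 4.77835460e-01 -6.51379551e-02 -4.57195270e-04  3.88852049e+00
  1.03088000e-01] [-2.61953594e-02  2.22795813e+02  5.90650730e+00]
[[ 0.1 -1.4]
 [ 0.3 -0.9]
 [-0.1  0.8]
 [-0.2  0.8]
 [-0.4  0.8]
 [-0.1  0.8]
 [ 0.4  1.2]
 [-0.  -1.1]
 [ 0.  -1. ]]
hub [ 0.47783546 -0.06513796  0.165     ] n [-6.42999933e-01  2.93976549e-04  7.66000000e-01]
```

```bash
cat >> h.py <<'E'
P=np.array([.4778,-.0651,0.0]); RT=R.from_matrix(np.column_stack([u0,-y0,-n0]))
def rot_to():
    c=R.from_euler('xyz',robot.get_obs()['tool_rot'],degrees=True)
    return (RT*c.inv()).as_rotvec(degrees=True)/30
E
python3 - <<'E'
from h import *
o=robot.get_obs(); print(rot_to(), RT.as_euler('xyz',degrees=True))
for a in (-50,):
  for out in (.13,.06,.003):
    t=pol(P,.066,np.deg2rad(a),out); print(a,out,t,(t-o['ee_pos'])*10)
E
```

```text
[ 0.18795609 -1.32476913 -0.52231488] [180.         -40.01095772   0.        ]
-50 0.13 [ 0.42670677 -0.11565893  0.29185862] [2.65210993 4.35914031 0.61040752]
-50 0.06 [ 0.47171677 -0.11565893  0.23823862] [3.10220993 4.35914031 0.07420752]
-50 0.003 [ 0.50836777 -0.11565893  0.19457662] [ 3.46871993  4.35914031 -0.36241248]
```

Request:
carry_out:
  increments:
    - [0, 0, 0, 0.4, 0.2, 0.6, 1]
    - [0, -0.2, -0.1, 0.8, 0.4, 1, 1]
    - [0.05, -0.4, -0.2, 1, 0.8, 1, 1]
    - [0.1, -0.6, -0.25, 1, 1, 1, 1]
    - [0.1, -0.66, -0.26, 1, 1, 1, 1]
    - [0.1, -0.66, -0.26, 1, 1, 1, 1]

```text
t: 0.8
ee_pos: [0.2608, -0.451, 0.3315]
tool_rot: [178.6, -19.9, 8.6]
wrist_force: [-0.3, -0.8, 0.1]
finger_gap: 0.005
grasp_force: 0.0
```

Request:
carry_out:
  increments:
    - [0.03, -0.2, -0.08, 0.4, 0.4, 0, 1]
    - [0.05, -0.4, -0.16, 0.8, 0.8, 0, 1]
    - [0.1, -0.6, -0.25, 1, 1, 0, 1]
    - [0.1, -0.66, -0.26, 1, 1, 0, 1]
    - [0.1, -0.66, -0.26, 1, 1, 0, 1]

```text
t: 1.3
ee_pos: [0.3614, -0.351, 0.3303]
tool_rot: [-179.5, -39.8, -0.1]
wrist_force: [0.0, -0.7, 0.4]
finger_gap: -0.002
grasp_force: 0.0
```

Request:
carry_out:
  increments:
    - [0, 0, 0, 0.3, 0.4, 0, 1]
    - [0, 0, 0, 0.5, 0.8, 0, 1]
    - [0, 0, 0, 0.5, 1, 0, 1]
    - [0, 0, 0, 0.5, 1, 0, 1]

```text
t: 1.7
ee_pos: [0.412, -0.2503, 0.3317]
tool_rot: [-179.7, -39.9, 0.2]
wrist_force: [0.0, -0.8, 0.5]
finger_gap: -0.0
grasp_force: 0.0
```

Request:
carry_out:
  increments:
    - [0, 0, 0, 0, 0.4, 0, 1]
    - [0, 0, 0, 0, 0.8, 0, 1]
    - [0, 0, 0, 0, 1, 0, 1]
    - [0, 0, 0, 0, 1, 0, 1]

```text
t: 2.1
ee_pos: [0.4118, -0.1512, 0.332]
tool_rot: [-179.8, -39.9, 0.1]
wrist_force: [0.7, 0.2, -0.2]
finger_gap: -0.003
grasp_force: 0.0
```

```bash
python3 - <<'E'
from h import *
o=robot.get_obs(); print(o['t'],o['ee_pos'],o['tool_rot'],rot_to(),o['wrist_force'],o['finger_gap'])
print((pol(P,.066,np.deg2rad(-50),.13)-o['ee_pos'])*10)
snap('wrist','w0.png'); snap('top','t1.png')
E
```

```text
2.1 [ 0.41184703 -0.15118308  0.33201107] [-1.79752584e+02 -3.99455201e+01  1.26733098e-01] [-0.00631731 -0.00218824 -0.00952322] [ 0.69719751  0.23090049 -0.20457838] -0.0030454939728166604
[ 0.14859745  0.35524143 -0.40152445]
```

View pics/w0.png

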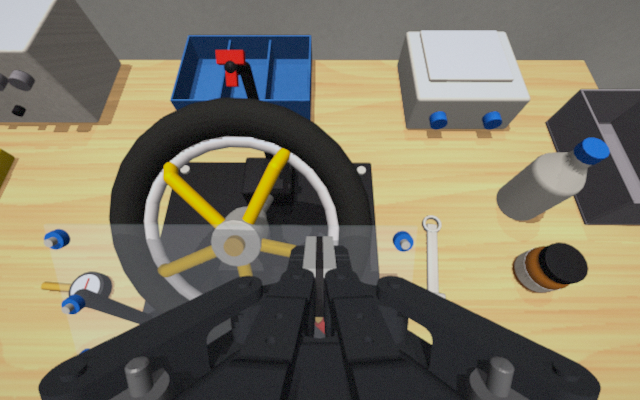

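The wrist view shows the two free spokes ending near (168,168) and (285,152), the guard edge at row 224, and the red pointer at (232,65). I'll check my model against these points.

```bash
python3 - <<'E'
from h import *
d=robot.read_camera('wrist'); o=robot.get_obs()
T=R.from_euler('xyz',o['tool_rot'],degrees=True).as_matrix(); M=np.array(d['mount'])
d['origin']=o['ee_pos']+T@M[:3,3]; d['rotation']=R.from_matrix(T@M[:3,:3]).as_euler('xyz',degrees=True)
im=d['frame'][:,:,::-1].copy()
a0=3.8885
def draw(pts,c):
    for q in pts: cv2.circle(im,tuple(int(v) for v in np.round(proj(d,q)*8)),8,c,-1,shift=3)
th=np.linspace(0,6.28,90)
draw([pol(P,.145,t,0) for t in th],(0,0,255))
draw([pol(P,.096,t,.007) for t in th],(255,0,255))
for k in range(5): draw([pol(P,r,a0+np.deg2rad(36+72*k),.02) for r in np.linspace(.03,.1,8)],(0,255,0))
draw([W(P,.025,y,.044) for y in np.linspace(-.18,.18,30)],(255,255,0))
draw([W(P,.155,0,0)],(255,255,255))
cv2.imwrite('pics/w0o.png',cv2.resize(im[20:320,60:440],None,fx=2,fy=2))
print(proj(d,W(P,.155,0,0)))
E
```

```text
[229.37012311  85.33189502]
```

View pics/w0o.png

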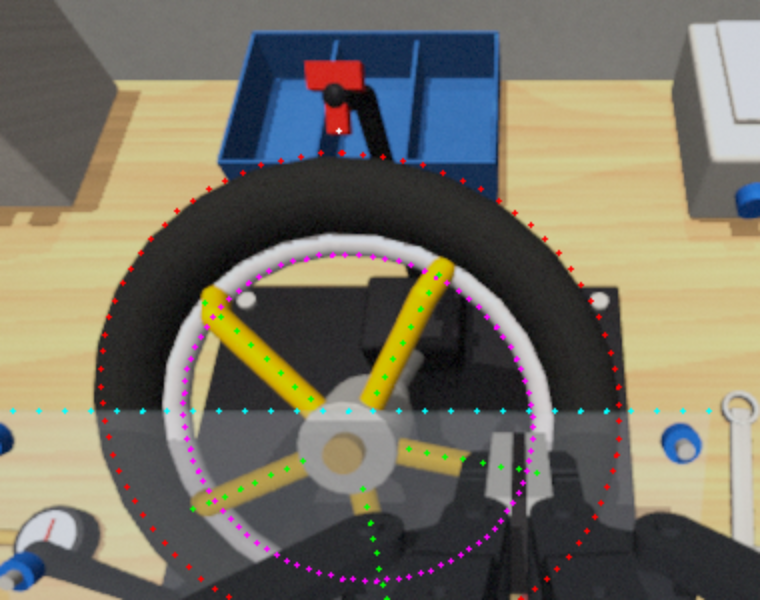

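```bash
cat >> h.py <<'E'
def spoke(phi,r=.066):  # spoke angle (deg) held by closed finger centred at phi
    f=np.deg2rad(phi); c=np.array([r*np.cos(f),r*np.sin(f)])
    k=[c+[a,b] for a in(-.011,.011) for b in(-.0145,.0145)]
    return max(np.rad2deg(np.arctan2(q[1],q[0])+np.arcsin(.007/np.hypot(*q))) for q in k), min(q[0] for q in k), max(np.hypot(*q) for q in k)
E
python3 - <<'E'
from h import *
o=robot.get_obs()['ee_pos']
for f in range(-40,55,5):
    t=pol(P,.066,np.deg2rad(f),.003); print(f,np.round(spoke(f),3),t.round(4),((t-pol(P,.066,np.deg2rad(-30),.003))*10).round(3))
print('to start',(pol(P,.066,np.deg2rad(5),.13)-o)*10, 'in .127:',(-n0*1.27))
E
```

```text
-40 [-18.456   0.04    0.084] [ 0.5146 -0.1075  0.1998] [-0.051 -0.094 -0.042]
-35 [-13.935   0.043   0.084] [ 0.5173 -0.103   0.2021] [-0.024 -0.049 -0.02 ]
-30 [-9.498  0.046  0.083] [ 0.5197 -0.0981  0.2041] [0. 0. 0.]
-25 [-5.136  0.049  0.083] [ 0.5217 -0.093   0.2058] [0.02  0.051 0.017]
-20 [-0.842  0.051  0.082] [ 0.5234 -0.0877  0.2072] [0.037 0.104 0.031]
-15 [4.814 0.053 0.081] [ 0.5247 -0.0822  0.2083] [0.051 0.159 0.042]
-10 [10.658  0.054  0.08 ] [ 0.5257 -0.0766  0.2091] [0.06  0.215 0.05 ]
-5 [16.331  0.055  0.079] [ 0.5262 -0.0709  0.2096] [0.066 0.272 0.055]
0 [21.838  0.055  0.078] [ 0.5264 -0.0651  0.2097] [0.068 0.33  0.057]
5 [27.187  0.055  0.079] [ 0.5262 -0.0593  0.2096] [0.066 0.388 0.055]
10 [32.387  0.054  0.08 ] [ 0.5257 -0.0536  0.2091] [0.06  0.445 0.05 ]
15 [37.446  0.053  0.081] [ 0.5247 -0.048   0.2083] [0.051 0.501 0.042]
20 [42.376  0.051  0.082] [ 0.5234 -0.0425  0.2072] [0.037 0.556 0.031]
25 [47.187  0.049  0.083] [ 0.5217 -0.0372  0.2058] [0.02  0.609 0.017]
30 [5.1888e+01 4.6000e-02 8.3000e-02] [ 0.5197 -0.0321  0.2041] [0.   0.66 0.  ]
35 [5.6489e+01 4.3000e-02 8.4000e-02] [ 0.5173 -0.0272  0.2021] [-0.024  0.709 -0.02 ]
40 [6.0999e+01 4.0000e-02 8.4000e-02] [ 0.5146 -0.0227  0.1998] [-0.051  0.754 -0.042]
45 [6.5426e+01 3.6000e-02 8.4000e-02] [ 0.5116 -0.0184  0.1973] [-0.08   0.797 -0.067]
50 [6.9779e+01 3.1000e-02 8.4000e-02] [ 0.5084 -0.0145  0.1946] [-0.113  0.836 -0.095]
to start [ 0.32306622  0.94188695 -0.24981247] in .127: [ 0.81661 -0.      -0.97282]
```

Request:
carry_out:
  increments:
    - [0, 0, 0, 0.16, 0.46, -0.12, 1]
    - [0, 0, 0, 0.32, 0.93, -0.25, 1]
    - [0, 0, 0, 0.32, 0.93, -0.25, 1]
    - [0, 0, 0, 0.32, 0.93, -0.25, 1]

```text
t: 2.65
ee_pos: [0.4443, -0.0582, 0.3057]
tool_rot: [-179.7, -39.8, 0.1]
wrist_force: [0.7, -0.5, -0.1]
finger_gap: -0.001
grasp_force: 0.0
```

Request:
carry_out:
  increments:
    - [0, 0, 0, 0.1, 0, -0.12, 1]
    - [0, 0, 0, 0.2, 0, -0.24, 1]
    - [0, 0, 0, 0.3, 0, -0.36, 1]
    - [0, 0, 0, 0.4, 0, -0.48, 1]
    - [0, 0, 0, 0.51, 0, -0.61, 1]
    - [0, 0, 0, 0.61, 0, -0.73, 1]
    - [0, 0, 0, 0.71, 0, -0.85, 1]
    - [0, 0, 0, 0.82, 0, -0.97, 1]
    - [0, 0, 0, 0.82, 0, -0.97, 1]
    - [0, 0, 0, 0.82, 0, -0.97, 1]

```text
t: 3.65
ee_pos: [0.5259, -0.0607, 0.2093]
tool_rot: [-179.7, -39.9, -0.2]
wrist_force: [-0.1, -0.6, 0.0]
finger_gap: -0.002
grasp_force: 0.0
```

```bash
python3 - <<'E'
from h import *
o=robot.get_obs(); print(o['t'],o['ee_pos'],o['wrist_force'],pol(P,.066,np.deg2rad(5),.003))
E
```

```text
3.65 [ 0.52591246 -0.06067988  0.20932048] [-0.08665014 -0.60119718  0.02041345] [ 0.52623462 -0.05934772  0.20957451]
```

Inserted cleanly. First stroke to the left.

Request:
carry_out:
  increments:
    - [0, 0, 0, -0.005, 0.04, -0.004, 1]
    - [0, 0, 0, -0.01, 0.08, -0.008, 1]
    - [0, 0, 0, -0.015, 0.113, -0.013, 1]
    - [0, 0, 0, -0.025, 0.15, -0.02, 1]
    - [0, 0, 0, -0.035, 0.185, -0.03, 1]
    - [0, 0, 0, -0.046, 0.221, -0.038, 1]
    - [0, 0, 0, -0.06, 0.255, -0.05, 1]
    - [0, 0, 0, -0.075, 0.29, -0.062, 1]
    - [0, 0, 0, -0.09, 0.321, -0.075, 1]
    - [0, 0, 0, -0.108, 0.35, -0.09, 1]
    - [0, 0, 0, -0.127, 0.38, -0.106, 1]
    - [0, 0, 0, -0.14, 0.4, -0.117, 1]
    - [0, 0, 0, -0.146, 0.41, -0.122, 1]
    - [0, 0, 0, -0.146, 0.41, -0.122, 1]
    - [0, 0, 0, -0.146, 0.41, -0.122, 1]

```text
t: 5.15
ee_pos: [0.5108, -0.0177, 0.197]
tool_rot: [-179.6, -39.9, -0.1]
wrist_force: [0.6, -0.9, 0.3]
finger_gap: -0.0
grasp_force: 0.5
```

```bash
python3 - <<'E'
from h import *
o=robot.get_obs(); print(o['t'],o['ee_pos'],o['wrist_force'],pol(P,.066,np.deg2rad(45),.003))
E
```

```text
5.15 [ 0.51082116 -0.0176706   0.19701369] [ 0.6360686  -0.85221401  0.27637259] [ 0.51161949 -0.01843095  0.1973062 ]
```

Request:
carry_out:
  increments:
    - [0, 0, 0, 0, -0.06, 0, 1]
    - [0, 0, 0, -0.15, -0.06, 0.18, 1]
    - [0, 0, 0, -0.3, -0.06, 0.36, 1]
    - [0, 0, 0, -0.45, -0.06, 0.54, 1]
    - [0, 0, 0, -0.58, -0.06, 0.69, 1]
    - [0, 0, 0, -0.58, -0.06, 0.69, 1]

```text
t: 5.75
ee_pos: [0.4525, -0.0238, 0.268]
tool_rot: [-179.7, -40.1, -0.1]
wrist_force: [0.4, 0.6, 0.3]
finger_gap: 0.003
grasp_force: 0.0
```

```bash
cat > look.py <<'E'
import sys
from h import *
d=robot.read_camera('wrist'); o=robot.get_obs()
T=R.from_euler('xyz',o['tool_rot'],degrees=True).as_matrix(); M=np.array(d['mount'])
d['origin']=o['ee_pos']+T@M[:3,3]; d['rotation']=R.from_matrix(T@M[:3,:3]).as_euler('xyz',degrees=True)
# yellow fraction sampled along spoke centre lines over angle, radius .05-.08, visible part
hsv=cv2.cvtColor(d['frame'],cv2.COLOR_RGB2HSV); A=np.arange(-75,76,1.); s=[]
for a in A:
    v=[]
    for r in np.linspace(.04,.085,15):
        if r*np.cos(np.deg2rad(a))<.03: continue
        u,w=np.round(proj(d,pol(P,r,np.deg2rad(a),.022))).astype(int)
        if 0<=u<640 and 0<=w<400: h=hsv[w,u]; v.append(18<h[0]<32 and h[1]>170 and h[2]>90)
    s.append(np.mean(v) if len(v)>2 else 0)
s=np.array(s); l=s>.5
print('t',o['t']); n,lab=cv2.connectedComponents(l.astype(np.uint8)[None])
for k in range(1,n): m=lab[0]==k; print('spoke',(A[m]*s[m]).sum()/s[m].sum(),m.sum())
print(o['ee_pos'],o['wrist_force'])
cv2.imwrite('pics/'+sys.argv[1],d['frame'][:,:,::-1])
if len(sys.argv)>2: print('shift to',((pol(P,.066,np.deg2rad(float(sys.argv[2])),float(sys.argv[3]))-o['ee_pos'])*10).round(3))
E
python3 look.py w1.png -30 .1
```

```text
t 5.8
spoke -8.528497409326425 14
spoke 62.60227272727272 10
[ 0.45270696 -0.02373618  0.26677367] [0.75625853 0.00678899 0.13416834]
shift to [ 0.046 -0.744  0.116]
```

View pics/w1.png

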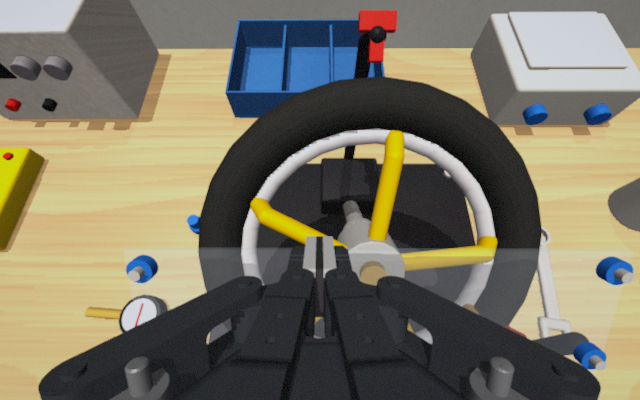

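The wheel turned as planned: the spokes now sit at about -8.5° and 63°. Next I insert at -38° and stroke to +45°.

```bash
python3 - <<'E'
from h import *
o=robot.get_obs()['ee_pos']; g=lambda f,h:pol(P,.066,np.deg2rad(f),h)
s=g(-38,.08);e=g(-38,.003); print(((s-o)*10).round(3),((e-s)*10).round(3))
for f in range(-38,46,4): print(f,((g(f,.003)-e)*10).round(3).tolist())
E
```

```text
[ 0.135 -0.82  -0.071] [ 0.495  0.    -0.59 ]
-38 [0.0, 0.0, 0.0]
-34 [0.021, 0.037, 0.017]
-30 [0.039, 0.076, 0.033]
-26 [0.056, 0.117, 0.047]
-22 [0.07, 0.159, 0.059]
-18 [0.082, 0.202, 0.069]
-14 [0.092, 0.247, 0.077]
-10 [0.099, 0.292, 0.084]
-6 [0.104, 0.337, 0.088]
-2 [0.107, 0.383, 0.09]
2 [0.107, 0.429, 0.09]
6 [0.104, 0.475, 0.088]
10 [0.099, 0.521, 0.084]
14 [0.092, 0.566, 0.077]
18 [0.082, 0.61, 0.069]
22 [0.07, 0.654, 0.059]
26 [0.056, 0.696, 0.047]
30 [0.039, 0.736, 0.033]
34 [0.021, 0.775, 0.017]
38 [0.0, 0.813, 0.0]
42 [-0.023, 0.848, -0.019]
```

Request:
carry_out:
  increments:
    - [0, 0, 0, 0.05, -0.3, 0, 1]
    - [0, 0, 0, 0.09, -0.6, -0.03, 1]
    - [0, 0, 0, 0.135, -0.82, -0.07, 1]
    - [0, 0, 0, 0.135, -0.82, -0.07, 1]
    - [0, 0, 0, 0.21, -0.82, -0.16, 1]
    - [0, 0, 0, 0.28, -0.82, -0.245, 1]
    - [0, 0, 0, 0.35, -0.82, -0.33, 1]
    - [0, 0, 0, 0.42, -0.82, -0.41, 1]
    - [0, 0, 0, 0.49, -0.82, -0.49, 1]
    - [0, 0, 0, 0.56, -0.82, -0.58, 1]
    - [0, 0, 0, 0.63, -0.82, -0.66, 1]
    - [0, 0, 0, 0.63, -0.82, -0.66, 1]
    - [0, 0, 0, 0.63, -0.82, -0.66, 1]

```text
t: 7.1
ee_pos: [0.5159, -0.1047, 0.1993]
tool_rot: [-179.6, -39.8, -0.0]
wrist_force: [0.1, -0.6, 0.5]
finger_gap: -0.005
grasp_force: 0.0
```

```bash
python3 - <<'E'
from h import *
o=robot.get_obs(); print(o['t'],o['ee_pos'],o['wrist_force'],pol(P,.066,np.deg2rad(-38),.003))
E
```

```text
7.1 [ 0.51586849 -0.10470977  0.19928261] [ 0.11976182 -0.63120486  0.53173613] [ 0.51570967 -0.10573366  0.2007396 ]
```

Request:
carry_out:
  increments:
    - [0, 0, 0, 0.021, 0.037, 0.02, 1]
    - [0, 0, 0, 0.039, 0.076, 0.04, 1]
    - [0, 0, 0, 0.056, 0.117, 0.055, 1]
    - [0, 0, 0, 0.07, 0.159, 0.069, 1]
    - [0, 0, 0, 0.082, 0.202, 0.08, 1]
    - [0, 0, 0, 0.092, 0.247, 0.088, 1]
    - [0, 0, 0, 0.099, 0.292, 0.094, 1]
    - [0, 0, 0, 0.104, 0.337, 0.098, 1]
    - [0, 0, 0, 0.107, 0.383, 0.1, 1]
    - [0, 0, 0, 0.107, 0.429, 0.1, 1]
    - [0, 0, 0, 0.104, 0.475, 0.098, 1]
    - [0, 0, 0, 0.099, 0.521, 0.094, 1]
    - [0, 0, 0, 0.092, 0.566, 0.087, 1]
    - [0, 0, 0, 0.082, 0.61, 0.079, 1]
    - [0, 0, 0, 0.07, 0.654, 0.069, 1]
    - [0, 0, 0, 0.056, 0.696, 0.057, 1]
    - [0, 0, 0, 0.039, 0.736, 0.043, 1]
    - [0, 0, 0, 0.021, 0.775, 0.027, 1]
    - [0, 0, 0, 0.0, 0.805, 0.01, 1]
    - [0, 0, 0, -0.01, 0.82, 0.0, 1]

```text
t: 9.1
ee_pos: [0.5147, -0.0234, 0.2]
tool_rot: [-179.6, -39.9, -0.1]
wrist_force: [0.8, -2.1, 1.3]
finger_gap: -0.002
grasp_force: 1.1
```

Request:
carry_out:
  increments:
    - [0, 0, 0, 0, 0, 0, 1]
    - [0, 0, 0, 0, -0.06, 0, 1]
    - [0, 0, 0, -0.15, -0.06, 0.18, 1]
    - [0, 0, 0, -0.3, -0.06, 0.36, 1]
    - [0, 0, 0, -0.45, -0.06, 0.54, 1]
    - [0, 0, 0, -0.58, -0.06, 0.69, 1]
    - [0, 0, 0, -0.58, -0.06, 0.69, 1]

```text
t: 9.8
ee_pos: [0.4566, -0.0298, 0.2711]
tool_rot: [-179.7, -40.1, -0.1]
wrist_force: [0.3, -0.1, 0.2]
finger_gap: -0.003
grasp_force: 0.0
```

```bash
python3 look.py w2.png -35 .08; python3 - <<'E'
from h import *
g=lambda f,h:pol(P,.066,np.deg2rad(f),h)
e=g(-35,.003)
for f in range(-35,22,4): print(f,round(spoke(f)[0],1),((g(f,.003)-e)*10).round(3).tolist())
E
```

```text
t 9.85
spoke -16.7720207253886 14
spoke 56.76642335766423 12
[ 0.45678156 -0.02973574  0.26981855] [ 0.26015211  0.65503507 -0.39779209]
shift to [ 0.11  -0.732 -0.088]
-35 -13.9 [0.0, 0.0, 0.0]
-31 -10.4 [0.019, 0.039, 0.016]
-27 -6.9 [0.036, 0.079, 0.03]
-23 -3.4 [0.051, 0.121, 0.043]
-19 0.0 [0.064, 0.164, 0.054]
-15 4.8 [0.074, 0.208, 0.062]
-11 9.5 [0.082, 0.253, 0.069]
-7 14.1 [0.088, 0.298, 0.074]
-3 18.6 [0.091, 0.344, 0.076]
1 22.9 [0.091, 0.39, 0.077]
5 27.2 [0.09, 0.436, 0.075]
9 31.4 [0.085, 0.482, 0.072]
13 35.4 [0.078, 0.527, 0.066]
17 39.4 [0.069, 0.572, 0.058]
21 43.3 [0.058, 0.615, 0.049]
```

View pics/w2.png

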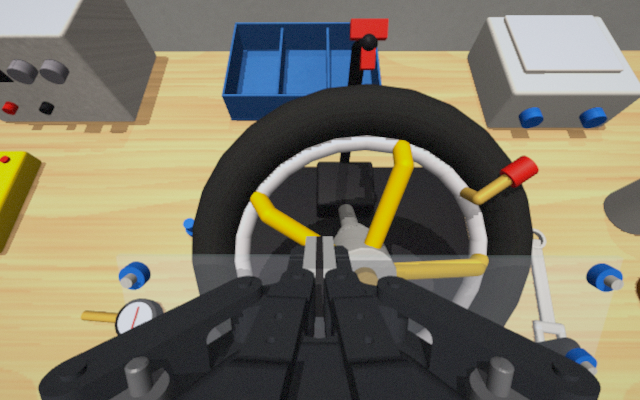

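Spokes are at about -16° and 56°, with the stem at -52°. The last stroke needs about 52°.

```bash
python3 - <<'E'
from h import *
o=robot.get_obs()['ee_pos']; g=lambda f,h:pol(P,.066,np.deg2rad(f),h)
s=g(-44,.08);e=g(-44,.003); print(spoke(-44),((s-o)*10).round(3),((e-s)*10).round(3))
for f in [-38,-32,-26,-20,-14,-8,-2,4,8,12,15]: print(f,((g(f,.003)-e)*10).round(3).tolist())
E
```

```text
(np.float64(-22.138264523776222), np.float64(0.036476426822350985), np.float64(0.08403158638958473)) [ 0.059 -0.812 -0.13 ] [ 0.495  0.    -0.59 ]
-38 [0.035, 0.052, 0.029]
-32 [0.065, 0.109, 0.055]
-26 [0.091, 0.169, 0.076]
-20 [0.111, 0.233, 0.094]
-14 [0.127, 0.299, 0.107]
-8 [0.137, 0.367, 0.115]
-2 [0.142, 0.435, 0.119]
4 [0.141, 0.505, 0.118]
8 [0.137, 0.55, 0.115]
12 [0.131, 0.596, 0.11]
15 [0.125, 0.629, 0.105]
```

Request:
carry_out:
  increments:
    - [0, 0, 0, 0.02, -0.3, 0, 1]
    - [0, 0, 0, 0.04, -0.6, -0.06, 1]
    - [0, 0, 0, 0.06, -0.81, -0.12, 1]
    - [0, 0, 0, 0.06, -0.81, -0.12, 1]
    - [0, 0, 0, 0.13, -0.81, -0.2, 1]
    - [0, 0, 0, 0.2, -0.81, -0.29, 1]
    - [0, 0, 0, 0.27, -0.81, -0.37, 1]
    - [0, 0, 0, 0.34, -0.81, -0.46, 1]
    - [0, 0, 0, 0.41, -0.81, -0.54, 1]
    - [0, 0, 0, 0.48, -0.81, -0.62, 1]
    - [0, 0, 0, 0.555, -0.81, -0.71, 1]
    - [0, 0, 0, 0.555, -0.81, -0.71, 1]
    - [0, 0, 0, 0.555, -0.81, -0.71, 1]

```text
t: 11.15
ee_pos: [0.5125, -0.11, 0.1975]
tool_rot: [-179.6, -39.9, -0.0]
wrist_force: [0.0, -0.4, -0.3]
finger_gap: 0.0
grasp_force: 0.0
```

```bash
python3 - <<'E'
from h import *
o=robot.get_obs(); print(o['t'],o['ee_pos'],o['wrist_force'],pol(P,.066,np.deg2rad(-44),.003))
E
```

```text
11.15 [ 0.51250107 -0.10997963  0.19749676] [ 0.02856679 -0.36987305 -0.33925379] [ 0.51223794 -0.11094745  0.19782534]
```

Request:
carry_out:
  increments:
    - [0, 0, 0, 0.035, 0.052, 0.029, 1]
    - [0, 0, 0, 0.05, 0.08, 0.042, 1]
    - [0, 0, 0, 0.065, 0.109, 0.055, 1]
    - [0, 0, 0, 0.078, 0.14, 0.066, 1]
    - [0, 0, 0, 0.091, 0.169, 0.076, 1]
    - [0, 0, 0, 0.101, 0.2, 0.085, 1]
    - [0, 0, 0, 0.111, 0.233, 0.094, 1]
    - [0, 0, 0, 0.12, 0.266, 0.101, 1]
    - [0, 0, 0, 0.127, 0.299, 0.107, 1]
    - [0, 0, 0, 0.137, 0.34, 0.115, 1]
    - [0, 0, 0, 0.14, 0.38, 0.118, 1]
    - [0, 0, 0, 0.142, 0.42, 0.119, 1]
    - [0, 0, 0, 0.142, 0.46, 0.119, 1]
    - [0, 0, 0, 0.141, 0.5, 0.118, 1]
    - [0, 0, 0, 0.137, 0.54, 0.115, 1]
    - [0, 0, 0, 0.133, 0.57, 0.112, 1]
    - [0, 0, 0, 0.13, 0.595, 0.109, 1]
    - [0, 0, 0, 0.127, 0.61, 0.107, 1]
    - [0, 0, 0, 0.125, 0.62, 0.105, 1]
    - [0, 0, 0, 0.125, 0.62, 0.105, 1]

```text
t: 13.15
ee_pos: [0.5249, -0.0487, 0.2087]
tool_rot: [-179.6, -39.9, -0.1]
wrist_force: [-0.1, -2.7, -1.2]
finger_gap: -0.003
grasp_force: 0.7
```

Request:
carry_out:
  increments:
    - [0, 0, 0, 0, 0, 0, 1]
    - [0, 0, 0, 0, -0.06, 0, 1]
    - [0, 0, 0, -0.15, -0.06, 0.18, 1]
    - [0, 0, 0, -0.3, -0.06, 0.36, 1]
    - [0, 0, 0, -0.45, -0.06, 0.54, 1]
    - [0, 0, 0, -0.6, -0.06, 0.71, 1]
    - [0, 0, 0, -0.75, -0.06, 0.89, 1]
    - [0, 0, 0, -0.75, -0.06, 0.89, 1]

```text
t: 13.95
ee_pos: [0.4498, -0.0549, 0.3005]
tool_rot: [-179.7, -40.2, -0.0]
wrist_force: [0.2, -0.2, 0.8]
finger_gap: 0.001
grasp_force: 0.0
```

```bash
python3 look.py w3.png 0 .08
```

```text
t 14.0
spoke -37.47928331466966 14
spoke 33.357512953367866 14
[ 0.44997906 -0.05486559  0.29892991] [-0.13403373 -0.41109435 -1.01488764]
shift to [ 0.269 -0.102 -0.302]
```

View pics/w3.png

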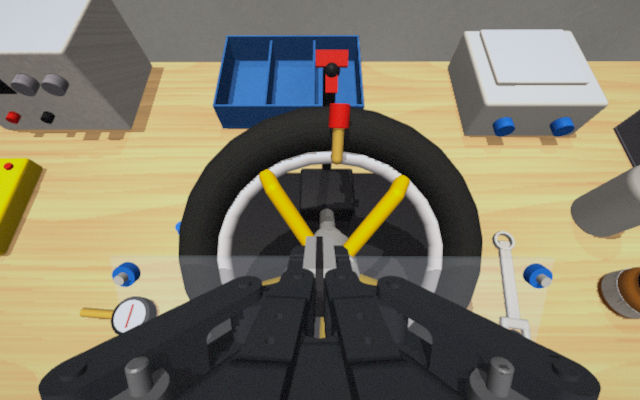

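The cap at (340,117) sits just right of the pointer at (331,90), so I estimate about -2°. I'll cross-check that with the cap position in two cameras.

```bash
python3 - <<'E'
from h import *
d=robot.read_camera('wrist'); o=robot.get_obs()
T=R.from_euler('xyz',o['tool_rot'],degrees=True).as_matrix(); M=np.array(d['mount'])
d['origin']=o['ee_pos']+T@M[:3,3]; d['rotation']=R.from_matrix(T@M[:3,:3]).as_euler('xyz',degrees=True)
print('ptr tip',proj(d,W(P,.155,0,0)))
for a in(-4,-2,0,2): print(a,proj(d,pol(P,.145,np.deg2rad(a),.026)),proj(d,pol(P,.13,np.deg2rad(a),.026)))
E
```

```text
ptr tip [331.47054739  87.66104669]
-4 [345.94968817  98.89174453] [344.12970916 119.43533294]
-2 [339.26117722  98.5283638 ] [338.23826521 119.11914702]
0 [332.55895122  98.41175235] [332.33508376 119.01649434]
2 [325.85541371  98.54212828] [326.43064467 119.12755889]
```

The cap position confirms about -2.3°, roughly 6 mm off against the 16 mm limit, and the pointer matches the model. I'll withdraw and hand in.

Request:
carry_out:
  increments:
    - [0, 0, 0, -0.2, 0, 0.3, 1]
    - [0, 0, 0, -0.4, 0, 0.6, 1]
    - [0, 0, 0, -0.4, 0, 0.6, 1]
    - [0, 0, 0, -0.4, 0, 0.6, 1]
    - [0, 0, 0, -0.4, 0, 0.6, 1]

```text
t: 14.55
ee_pos: [0.4099, -0.0546, 0.3555]
tool_rot: [-179.5, -39.7, -0.1]
wrist_force: [-0.1, 1.0, 0.6]
finger_gap: 0.002
grasp_force: 0.0
```

```bash
python3 -c "
from station import robot
print(robot.hand_in())"
```

```text
the job is handed in; nothing more can be done
None
```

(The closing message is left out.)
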